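# Load a board carrier under the fixture's spring clip

### The arm

A 6-joint arm with a two-finger parallel gripper is mounted at the origin on the work surface. World frame = base frame: x ahead of the robot, y to its left, z up, the work surface at z = 0. Lengths are in m, angles in rad, forces in N, time in s.
With the tool pointing down it reaches from about 0.3 to 0.75 m from the base axis. Payload 8.5 kg.
Tool frame: the origin (TCP) lies midway between the tips of the shut fingers; the grasp point (between the pads) lies arm.hold_point_z behind it (arm.hold_point_z is the distance from the TCP to the grasp point, in m); z points along the fingers, y is the line along which they close (so a half turn about z gives the same grasp; the last joint's range is limited). The gripper opens to 88 mm and grips with 3 to 60 N. Pads are 18 mm wide; open, the fingers measure 123 mm over their backs; the gripper's body (75 mm by 187 mm) begins 45 mm behind the grasp point.
Start: joints at [-1.409, 0.381, 1.297, -0, 1.464, -0.215], TCP at [0.202, -0.511, 0.239] pointing down, gripper open.
Joint ranges: [-3.11, 3.11], [-0.89, 2.33], [0.22, 2.48], [-1.42, 4.56], [0.17, 2.85], [-2.88, 2.88]. Speed limits (rad/s): [2.39, 2.39, 3.14, 3.14, 3.14, 3.14].

### API

Orientations are given as [roll, pitch, yaw] about the fixed x, y, z axes, in that order (R = Rz(yaw) Ry(pitch) Rx(roll)).
In Python, from rig import arm gives the robot as it stands. The module is installed in compiled form; this text tells all that it offers.
- The arm moves only by the tool send_rows, never from a script. Its argument "moves" is a list of rows, each a list of 5 numbers: the shift along the tool's x, y, z in m, then the turn about the tool's z in rad, then the opening, from 0 (shut) to 1 (fully open). In form: [[dx, dy, dz, twist, grip], ...]. A call has 1 to 20 rows; each row is the pose to reach, as a shift and turn from the pose commanded when the call began, along the tool's axes at that moment; what a row does not reach only later rows make up. A row lasts 1/10 s, in which the tool goes at most 50 mm and 8.59 degrees, less where a joint would pass 70% of its speed; a pose out of reach is approached as far as the arm can. A call with a gripper value outside its range is refused whole. The fingers move at their own pace and stop on an object; "squeeze" is the grip in N (left out, the last holds). Time passes only in rows, so rows that repeat a pose let the fingers close. It gives the time, the measured TCP pose, the force, the opening and the grip force at its end, in the units of the state.
- arm.state(): the state, without advancing time (a new reading comes with each control period).
- arm.grab_frame(name): name is "scene" or "top"; returns a dict with "image" (384x512x3 uint8, blue, green, red), "mtx" (3x3 intrinsics, pixels), "R" (3x3) and "t" (3): a world point X has camera coordinates R X + t. Camera axes: x right, y down, z forward; pixel columns grow to the right and rows downward; lengths in m; the calibration is good to about 2 mm. A picture is of the moment at which its call begins. There is no depth.
- arm.close_job(): hands the job in; it is judged then, once.
The state is a dict: "clock": time; "q": joint angles; "qvel": joint speeds; "joint_torque": joint torques, N m; "tcp_pos": TCP position; "tcp_rot": TCP orientation; "force": force on the tool from outside, world axes, zero at the start; "ft_torque": the same for the moment, N m; "gripper_width": opening from 0.0 (shut) to 1.0 (fully open); "gripper_force": force on a finger pad.
Only numpy, scipy, OpenCV 4.12 (cv2) and the standard library are available. Lean on these libraries where they do the work, as an engineer would, in place of code of your own. Each camera call takes 0.05 s, during which the arm holds its last target. There are 200 camera calls.

### The job

Load the blue board carrier that lies in the inspection fixture's channel into its place: press the orange pad of the spring clip down with one fingertip so that its steel nose lifts, and keep it down while your other fingertip pushes the carrier along its channel, under the nose, fully home against the end stop. Then let go, so that the clip closes onto the carrier, and move clear. Only press and push: do not lift the carrier, do not let the clip go before the carrier is home, and leave the spare carrier, the loupe and the screw jar alone.

Things in the scene. Friction and masses are not known exactly. Their poses are not given: they have to be found in the camera images.
- fixture: Low fixture fixed to the bench, base 225 x 125 x 10 mm. x = push direction, y towards the clip's orange pad, z up. Origin on the bench, under the centre of the carrier's home. On it a channel along x, centred on y = 0: flat bed 20 mm above the bench, x -170 to +30 mm, between rails 6 mm high (inner faces y = +-23.5 mm, 6 mm wide). The bed's block spans y -32 to +42 mm.
- stop (a point): Middle of the face of the steel end stop, a bar 6 mm high across the far end of the channel, at x = +30 mm in the fixture, 3 mm above the bed. At home the carrier's front face touches it.
- carrier: Part to load: loose blue anodised plate 60 (x) x 44 x 8 mm, about 80 g, green circuit board on its rear (-x) half with parts up to 3 mm high, front half bare. Lies on the bed with 1.5 mm side play, its centre 40 to 70 mm before home. Origin at the centre of its underside, x along the fixture's x. Push on its upright rear face, 30 mm behind the origin. Home: x = 0 in the fixture.
- clip (a joint): Angle (rad) of the spring clip, a rocker on a shaft along the fixture's x at y = +36 mm, 29 mm above the bench. 0 = rest, nose down, blocking the channel; grows as the pad is pressed: 0.185 = nose on the carrier's top, above 0.24 = clear above the carrier, 0.38 = hard stop. A spring returns it; at the pad's middle it takes about 2.5 N to start, 6 N at 0.32.
- press_pad (a point): Orange strip, 125 (x) x 18 x 5 mm, on the clip. The point is the centre of its top face. In the fixture it spans x -140 to -15 mm, so a fingertip can slide along it. At rest it slopes up away from the channel by 0.32 rad, middle at y = +64 mm, 33 mm above the bench; pressed to 0.32 it is level, middle at y = +64, top 23.5 mm above the bench (at 0.38: 22 mm).
- clip_nose (a point): Middle of the underside of the clip's steel nose, over the channel's middle, on an arm from the pad's side. The nose is 20 mm (x) x 12 mm; in the fixture it spans x 0 to +20 mm, y -8 to +4 mm. At rest its underside is 2 mm above the bed and its upright front at x = 0 stops the carrier. Its top is 34 mm above the bench at rest, about 48 mm when lifted.
- spare_carrier: Bystander: a second blue carrier with a green board, 60 x 44 x 8 mm, loose on the bench beside the fixture. Origin at the centre of its underside.
- loupe: Bystander: small white standing magnifier, 40 mm across, 46 mm high, loose on the bench. Origin at the centre of its underside.
- screw_jar: Bystander: small amber jar with a white cap, 42 mm across, 45 mm high, loose on the bench. Origin at the centre of its underside.
Mind the look-alikes: they are no part of the job. What is shaped like the carrier but brown or yellow is not meant.

How it is judged:
By the outcome, as a careful person would: the job done as asked, in the order asked, and still so for the second after the job is handed in, with the robot touching nothing.
It also fails if it takes over 40 s, if anything falls off the work surface, if the arm or the gripper's body presses on something with over 40 N, if the wrist force passes 120 N, or if a joint passes its speed limit or range.

## Working session

There is one attempt and no reset: what is moved stays moved. The work goes in short steps, Python scripts to look and compute and a tool call to move; the robot and the scene stay as the last step left them, time stands still between calls to the robot, and variables do not carry over. Pictures are saved under pics/ and viewed, at most 10 in all, crops included, and the job is handed in when it is done.

Besides the shell and the picture viewer there is one more tool, called after ">>>" as name([rows], argument=value, ...), one row to a line, values as JSON. send_rows: Moves the arm, as the interface text tells. Its arguments: {"type":"object","properties":{"moves":{"type":"array","items":{"type":"array","items":{"type":"number"}}},"squeeze":{"type":"number"}},"required":["moves"]}

```bash
mkdir -p pics; python3 - <<'E'
from rig import arm
import cv2,numpy as np
for n in("scene","top"):
    f=arm.grab_frame(n); cv2.imwrite(f"pics/{n}0.png",f["image"])
    print(n,f["mtx"].tolist(),(-f["R"].T@f["t"]).round(3),f["R"].round(3).tolist())
    np.savez(f"{n}0.npz",**f)
print(arm.state(),arm.hold_point_z)
E
```

```text
scene [[367.61780656123983, 0.0, 257.41158463060475], [0.0, 367.61780656123983, 189.17715678979403], [0.0, 0.0, 1.0]] [ 1.046 -0.038  0.613] [[0.106, 0.994, 0.01], [0.768, -0.076, -0.636], [-0.632, 0.075, -0.771]]
top [[473.2988138951112, 0.0, 258.6112453516829], [0.0, 473.2988138951112, 193.8899542605209], [0.0, 0.0, 1.0]] [ 5.27e-01 -1.00e-03  1.05e+00] [[-0.001, -1.0, -0.011], [-0.996, 0.002, -0.09], [0.09, 0.011, -0.996]]
{'clock': 0.1, 'q': array([-1.40931384e+00,  3.81096793e-01,  1.29815669e+00,  1.62613767e-05,
        1.46358115e+00, -2.15311731e-01]), 'qvel': array([ 2.65355783e-03, -2.25404513e-03, -1.31309105e-03, -3.57309379e-05,
       -1.66916673e-04,  3.75877738e-03]), 'joint_torque': array([ 3.02762026e-03, -4.38650823e+01, -2.24911308e+01,  7.14022620e-02,
        3.42580432e-02, -6.86871726e-05]), 'tcp_pos': array([ 0.20232264, -0.51116788,  0.23822614]), 'tcp_rot': array([-3.14038280e+00, -2.81144288e-04,  3.76792292e-01]), 'force': array([ 0.63710061,  0.04151806, -0.36035256]), 'ft_torque': array([-0.03517768,  0.0385018 ,  0.00856997]), 'gripper_force': 0.0, 'gripper_width': 0.9956172595021333} 0.0187
```

View pics/top0.png

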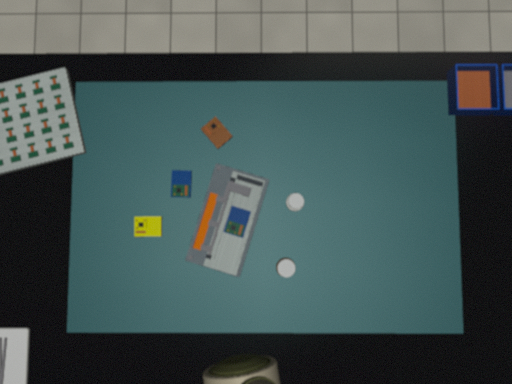

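View pics/scene0.png

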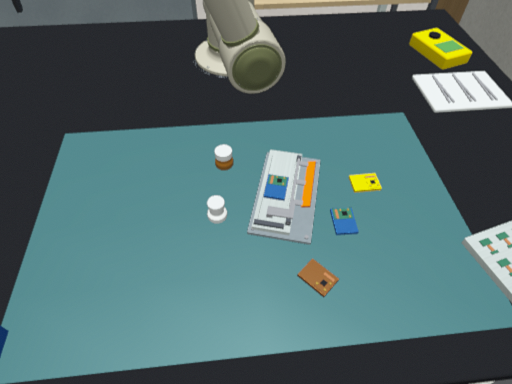

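```bash
cat > h.py <<'E'
import cv2,numpy as np
def ray(f,uv,z):
    d=f["R"].T@np.linalg.inv(f["mtx"])@np.array([uv[0],uv[1],1.]); c=-f["R"].T@f["t"]
    return (c+d*(z-c[2])/d[2])
def proj(f,X):
    p=f["mtx"]@(f["R"]@np.asarray(X)+f["t"]); return p[:2]/p[2]
def mask(f,lo,hi,roi):
    h=cv2.cvtColor(f["image"],cv2.COLOR_BGR2HSV); m=cv2.inRange(h,np.array(lo),np.array(hi)); k=np.zeros_like(m); x0,y0,x1,y1=roi; k[y0:y1,x0:x1]=m[y0:y1,x0:x1]; return k
def big(m): return max(cv2.findContours(m,cv2.RETR_EXTERNAL,cv2.CHAIN_APPROX_NONE)[0],key=cv2.contourArea)
def rect(f,c,z):
    P=np.array([ray(f,p[0],z)[:2] for p in c],np.float32)*1000
    return cv2.minAreaRect(P)
E
python3 - <<'E'
from h import *
for n,ro,rb in(("top",(185,180,225,260),(220,200,255,245)),("scene",(295,155,320,212),(258,170,292,203))):
    f=dict(np.load(n+"0.npz"))
    c=big(mask(f,(3,150,100),(17,255,255),ro)); print(n,"pad",rect(f,c,.034),cv2.minAreaRect(c)[0])
    c=big(mask(f,(100,120,50),(125,255,255),rb)); print("blue",rect(f,c,.028))
    c=big(mask(f,(35,60,30),(125,255,255),rb)); print("blue+green",rect(f,c,.028))
    T=cv2.resize(f["image"][150:290,180:300] if n=="top" else f["image"][140:250,190:330],None,fx=5,fy=5,interpolation=cv2.INTER_CUBIC)[:600,:800]
    cv2.imwrite(f"pics/{n}c.png",T)
E
```

```text
top pad ((561.0281372070312, 124.8636245727539), (17.216169357299805, 122.6346664428711), 72.66307067871094) (205.10089111328125, 220.87229919433594)
blue ((571.9498291015625, 53.34285354614258), (39.838443756103516, 30.587541580200195), 73.54029083251953)
blue+green ((560.36279296875, 56.863380432128906), (43.67467498779297, 57.997737884521484), 71.80571746826172)
scene pad ((621.8292846679688, 108.68411254882812), (14.064610481262207, 2.4688498973846436), 84.3133773803711) (305.5, 205.5)
blue ((570.8555908203125, 55.27685546875), (42.10761260986328, 44.0978889465332), 73.84577941894531)
blue+green ((562.7579345703125, 58.17812728881836), (43.816261291503906, 63.095375061035156), 72.66523742675781)
```

View pics/topc.png

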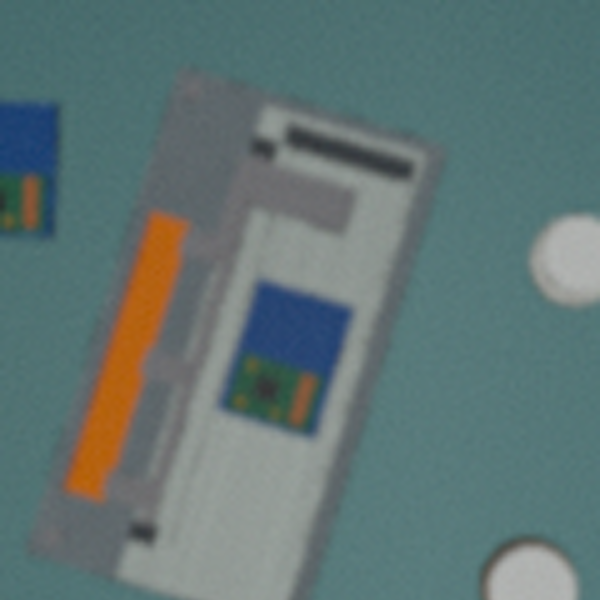

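Candidates in the top view are the blue board in the channel (237,221), the spare blue one on the bench (181,183), the yellow one (147,226) and the brown one (216,132). The carrier is the one in the channel, and the crop confirms it. The orange pad is at (205,221), the nose at about (240,190) and the stop at about (250,181). The fixture origin is about (0.616, 0.041) with yaw −0.303, and the carrier sits at about x −56 mm.

Next I move over the start pose with the fingers about 64 mm apart between centres.

>>> send_rows([
  [0.03,-0.026,0.0,0.04,0.53],
  [0.06,-0.052,0.0,0.08,0.53],
  [0.09,-0.078,0.0,0.12,0.53],
  [0.12,-0.104,0.0,0.16,0.53],
  [0.15,-0.13,0.0,0.2,0.53],
  [0.18,-0.156,0.0,0.24,0.53],
  [0.21,-0.181,0.0,0.28,0.53],
  [0.24,-0.207,0.0,0.32,0.53],
  [0.27,-0.233,0.0,0.36,0.53],
  [0.3,-0.259,0.01,0.4,0.53],
  [0.33,-0.285,0.02,0.44,0.53],
  [0.36,-0.311,0.03,0.48,0.53],
  [0.39,-0.337,0.04,0.52,0.53],
  [0.42,-0.363,0.06,0.56,0.53],
  [0.45,-0.389,0.07,0.6,0.53],
  [0.48,-0.415,0.09,0.64,0.53],
  [0.505,-0.436,0.11,0.68,0.53],
  [0.52,-0.449,0.125,0.68,0.53],
  [0.5245,-0.453,0.13,0.68,0.53],
  [0.5245,-0.453,0.13,0.68,0.53],
])

```text
clock: 2.1
tcp_pos: [0.5231, 0.103, 0.1081]
tcp_rot: [3.141, 0.002, -0.302]
force: [0.2, -0.4, 0.5]
gripper_width: 0.53
gripper_force: 0.0
```

```bash
python3 - <<'E'
from h import *
from rig import arm
f=arm.grab_frame("scene"); np.savez("scene1.npz",**f)
s=arm.state(); print(s["clock"],s["tcp_pos"],s["tcp_rot"],s["force"],s["gripper_width"])
p=proj(f,s["tcp_pos"]); print(p)
x,y=int(p[0])-60,int(p[1])-60
cv2.imwrite("pics/s1.png",cv2.resize(f["image"][y:y+110,x:x+150],None,fx=5,fy=5,interpolation=cv2.INTER_CUBIC)); print(x,y)
E
```

```text
2.15 [0.5231738  0.10239298 0.10889934] [ 3.14129661e+00  3.82559183e-04 -3.02940523e-01] [-0.80128686 -0.32219777  0.79089555] 0.5269797519452888
[297.16243471 143.48486167]
237 83
```

View pics/s1.png

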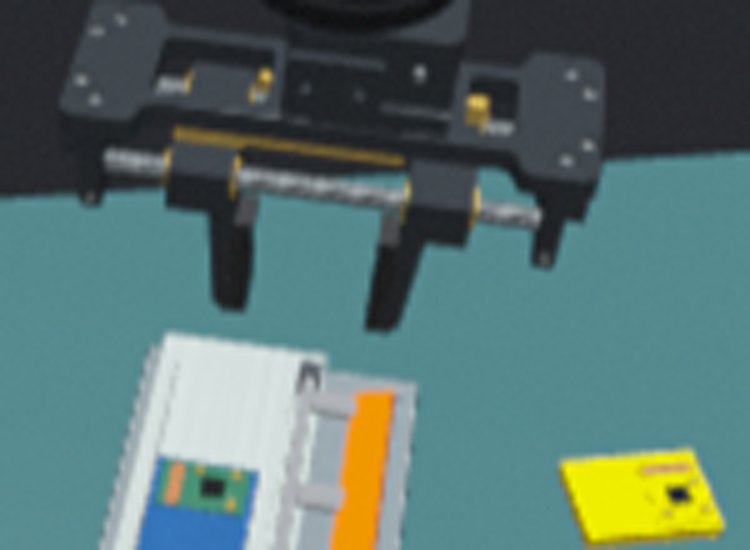

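The scene crop shows both fingers just behind the fixture. The tapered tips (about 11 mm) are at crop (232,305) and (382,325), the left one lining up with the channel and the right one with the pad. I open a little more and press down in stages.

>>> send_rows([
  [0,0,0.02,0,0.58],
  [0,0,0.04,0,0.58],
  [0,0,0.055,0,0.58],
  [0,0,0.065,0,0.58],
  [0,0,0.07,0,0.58],
  [0,0,0.075,0,0.58],
  [0,0,0.079,0,0.58],
  [0,0,0.082,0,0.58],
  [0,0,0.084,0,0.58],
  [0,0,0.085,0,0.58],
  [0,0,0.085,0,0.58],
  [0,0,0.085,0,0.58],
])

```text
clock: 3.35
tcp_pos: [0.5238, 0.1025, 0.0243]
tcp_rot: [3.141, -0.001, -0.303]
force: [-1.4, -3.4, 6.7]
gripper_width: 0.58
gripper_force: 3.1
```

```bash
python3 - <<'E'
from h import *
from rig import arm
f=arm.grab_frame("scene"); np.savez("scene2.npz",**f)
s=arm.state(); print(s["clock"],s["tcp_pos"],s["force"],s["gripper_width"])
cv2.imwrite("pics/s2.png",cv2.resize(f["image"][130:250,230:380],None,fx=5,fy=5,interpolation=cv2.INTER_CUBIC))
E
```

```text
3.4 [0.52381296 0.10244823 0.02431558] [-0.79752698 -3.78953689  6.10140669] 0.5773057086454294
```

View pics/s2.png

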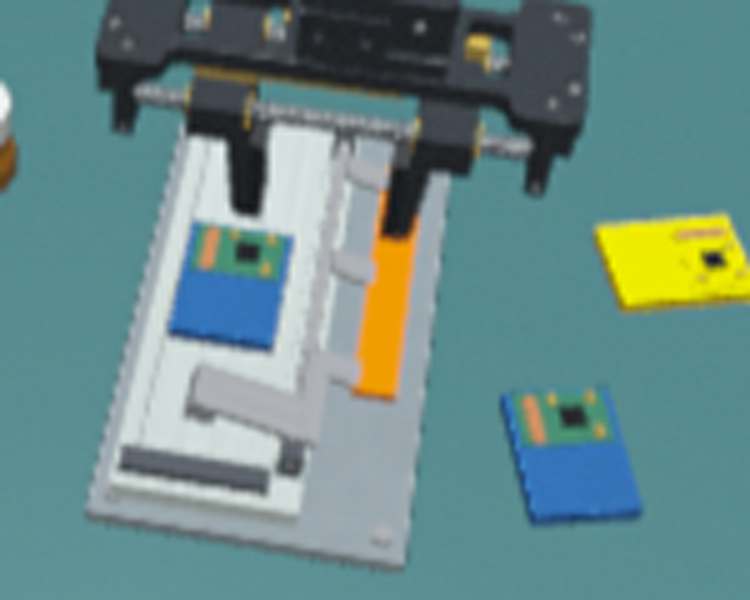

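The picture shows the nose lifted at crop (200,385), the pressing tip on the pad at (398,235), and the pushing tip in the channel just behind the carrier at (247,213). About 6 N matches a pressed pad. I go slightly deeper, then push.

>>> send_rows([
  [0,0,0.0007,0,0.58],
  [0.003,0,0.0007,0,0.58],
  [0.006,0,0.0007,0,0.58],
  [0.009,0,0.0007,0,0.58],
  [0.012,0,0.0007,0,0.58],
  [0.015,0,0.0007,0,0.58],
  [0.018,0,0.0007,0,0.58],
  [0.021,0,0.0007,0,0.58],
  [0.024,0,0.0007,0,0.58],
  [0.027,0,0.0007,0,0.58],
  [0.03,0,0.0007,0,0.58],
  [0.033,0,0.0007,0,0.58],
  [0.036,0,0.0007,0,0.58],
  [0.036,0,0.0007,0,0.58],
])

```text
clock: 4.8
tcp_pos: [0.5573, 0.0924, 0.0234]
tcp_rot: [-3.142, 0.001, -0.303]
force: [-3.1, 0.9, 7.5]
gripper_width: 0.584
gripper_force: 3.6
```

```bash
python3 - <<'E'
from h import *
from rig import arm
f=arm.grab_frame("scene"); np.savez("scene3.npz",**f)
s=arm.state(); print(s["clock"],s["tcp_pos"],s["force"],s["gripper_width"])
c=big(mask(f,(100,120,50),(125,255,255),(250,160,295,230))); print("blue",rect(f,c,.028))
cv2.imwrite("pics/s3.png",cv2.resize(f["image"][130:250,230:380],None,fx=5,fy=5,interpolation=cv2.INTER_CUBIC))
E
```

```text
4.85 [0.55735315 0.09237463 0.02344555] [-4.14313891  0.1423846   6.4383557 ] 0.581448059635034
blue ((590.9465942382812, 50.313846588134766), (41.644813537597656, 54.885921478271484), 75.1689224243164)
```

View pics/s3.png

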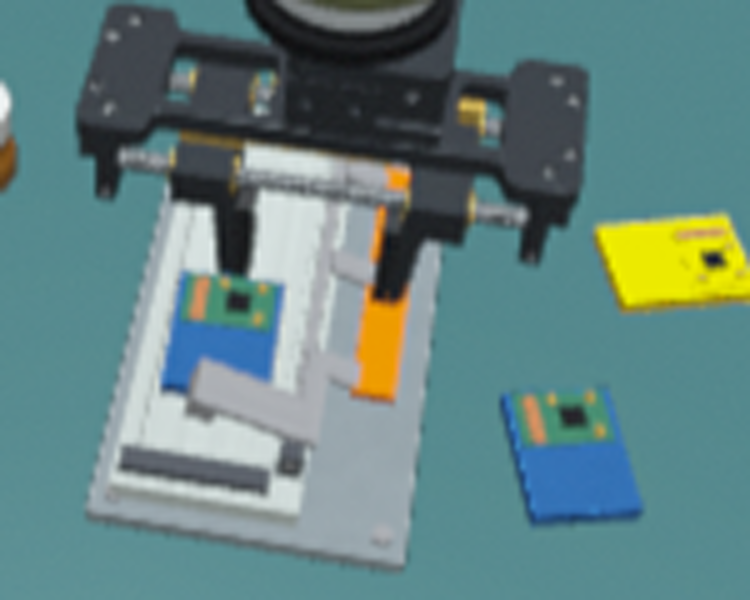

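The carrier is moving straight, with its front edge reaching the lifted nose near crop (200,385). I keep pushing with the pad held down.

>>> send_rows([
  [0.003,0,0,0,0.58],
  [0.006,0,0,0,0.58],
  [0.009,0,0,0,0.58],
  [0.012,0,0,0,0.58],
  [0.015,0,0,0,0.58],
  [0.018,0,0,0,0.58],
  [0.021,0,0,0,0.58],
  [0.024,0,0,0,0.58],
  [0.026,0,0,0,0.58],
  [0.028,0,0,0,0.58],
  [0.028,0,0,0,0.58],
])

```text
clock: 5.95
tcp_pos: [0.5839, 0.0841, 0.0234]
tcp_rot: [-3.142, 0.001, -0.303]
force: [-3.6, 1.1, 6.6]
gripper_width: 0.58
gripper_force: 3.7
```

>>> send_rows([
  [0.001,0,0,0,0.58],
  [0.002,0,0,0,0.58],
  [0.003,0,0,0,0.58],
  [0.003,0,0,0,0.58],
])

```text
clock: 6.35
tcp_pos: [0.5865, 0.0833, 0.0234]
tcp_rot: [3.142, 0.002, -0.303]
force: [-4.7, 2.1, 7.3]
gripper_width: 0.582
gripper_force: 4.4
```

```bash
python3 - <<'E'
from h import *
from rig import arm
f=arm.grab_frame("scene"); np.savez("scene4.npz",**f)
s=arm.state(); print(s["clock"],s["tcp_pos"],s["force"],s["gripper_width"])
cv2.imwrite("pics/s4.png",cv2.resize(f["image"][160:250,230:340],None,fx=6.6,fy=6.6,interpolation=cv2.INTER_CUBIC))
E
```

```text
6.4 [0.58645452 0.08327501 0.02340528] [-5.18880931  1.42265597  7.2088132 ] 0.5816726393989953
```

View pics/s4.png

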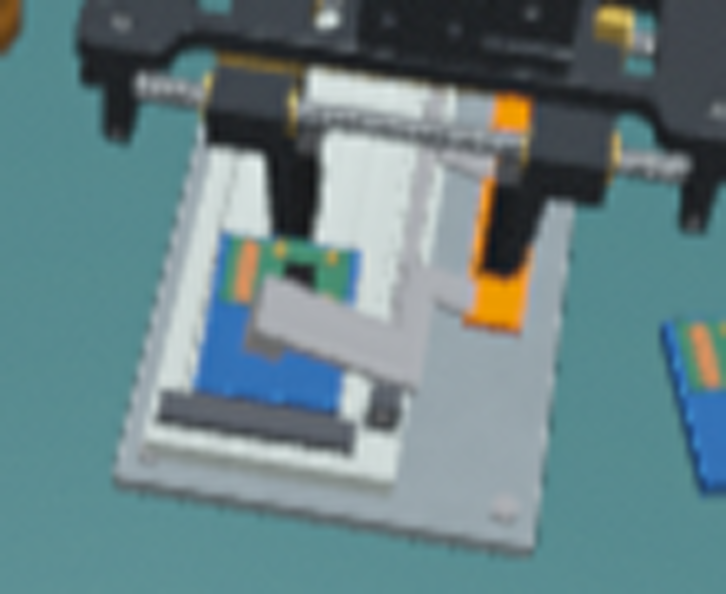

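The carrier is under the nose, with its front edge about at the stop bar (crop (265,410)). There is no clear force rise yet, so I creep on.

>>> send_rows([
  [0.0007,0,0,0,0.58],
  [0.0015,0,0,0,0.58],
  [0.0015,0,0,0,0.58],
])

```text
clock: 6.7
tcp_pos: [0.5868, 0.0832, 0.0233]
tcp_rot: [3.141, 0.005, -0.303]
force: [-9.0, 2.8, 10.0]
gripper_width: 0.577
gripper_force: 6.6
```

>>> send_rows([
  [0.0007,0,0,0,0.58],
  [0.0015,0,0,0,0.58],
  [0.0015,0,0,0,0.58],
])

```text
clock: 7.0
tcp_pos: [0.587, 0.0831, 0.0232]
tcp_rot: [3.141, 0.008, -0.303]
force: [-13.6, 4.6, 13.2]
gripper_width: 0.584
gripper_force: 8.9
```

The force rose to 14 N and the TCP stalled at the expected home position, so the carrier is against the stop. I back off the rear face with the pad still pressed, then rise.

>>> send_rows([
  [-0.002,0,0,0,0.58],
  [-0.004,0,0,0,0.58],
  [-0.007,0,0,0,0.58],
  [-0.01,0,0,0,0.58],
  [-0.01,0,0,0,0.58],
])

```text
clock: 7.5
tcp_pos: [0.5819, 0.0849, 0.0241]
tcp_rot: [-3.14, -0.004, -0.303]
force: [1.3, 0.4, 4.8]
gripper_width: 0.582
gripper_force: 2.8
```

```bash
python3 - <<'E'
from h import *
from rig import arm
f=arm.grab_frame("scene"); np.savez("scene5.npz",**f)
s=arm.state(); print(s["clock"],s["tcp_pos"],s["force"],s["gripper_width"])
cv2.imwrite("pics/s5.png",cv2.resize(f["image"][160:250,230:340],None,fx=6.6,fy=6.6,interpolation=cv2.INTER_CUBIC))
E
```

```text
7.55 [0.58191464 0.08489131 0.02408439] [ 2.37410641 -0.38789417  6.06198716] 0.581326532790323
```

View pics/s5.png

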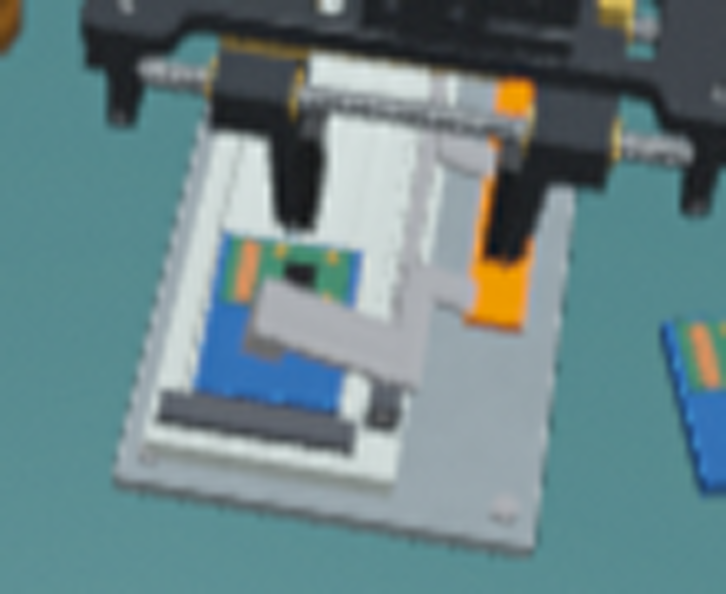

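The carrier stayed against the stop, with blue meeting the bar at crop (265,405), and the pushing tip is clear of it. Now I release and move up and back.

>>> send_rows([
  [0,0,-0.002,0,0.58],
  [0,0,-0.004,0,0.58],
  [0,0,-0.007,0,0.58],
  [0,0,-0.011,0,0.58],
  [0,0,-0.016,0,0.58],
  [0,0,-0.025,0,0.58],
  [0,0,-0.04,0,0.58],
  [0,0,-0.07,0,0.58],
  [0,0,-0.1,0,0.58],
  [-0.03,0,-0.13,0,0.58],
  [-0.07,0,-0.15,0,0.58],
  [-0.11,0,-0.16,0,0.58],
  [-0.14,0,-0.16,0,0.58],
  [-0.15,0,-0.16,0,0.58],
  [-0.15,0,-0.16,0,0.58],
])

```text
clock: 9.05
tcp_pos: [0.437, 0.1299, 0.1836]
tcp_rot: [-3.141, -0.001, -0.302]
force: [-0.5, -0.6, -0.4]
gripper_width: 0.578
gripper_force: 0.0
```

```bash
python3 - <<'E'
from h import *
from rig import arm
f=arm.grab_frame("scene")
s=arm.state(); print(s["clock"],s["tcp_pos"],s["force"])
cv2.imwrite("pics/s6.png",cv2.resize(f["image"][140:250,230:370],None,fx=5.4,fy=5.4,interpolation=cv2.INTER_CUBIC))
E
```

```text
9.1 [0.43806283 0.12960519 0.18342502] [ 0.8004252   0.3653526  -0.33274447]
```

View pics/s6.png

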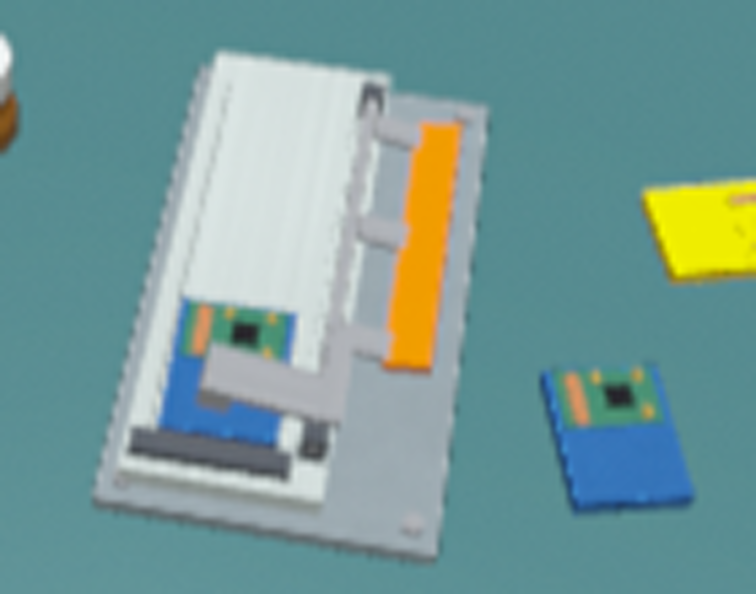

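The picture shows the carrier home against the bar (crop (210,435)), the clip nose closed on its top (215,395), the arm clear and the bystanders untouched.

```bash
python3 -c "
from rig import arm
print(arm.close_job())"
```

```text
the job is handed in; nothing more can be done
None
```

The carrier is fully home against the end stop with the clip closed on it, the arm is clear, the spare carrier, loupe and jar were not touched, and the job was handed in at about 9 s; no verdict came back.

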